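# Run along the seal box and close its lids

### The arm

A 6-joint arm with a two-finger parallel gripper is mounted at the origin on a cart in front of the work surface, level with it; the furniture and walls round the work are solid. World frame = base frame: x ahead of the robot, y to its left, z up, the work surface at z = 0. Lengths are in m, angles in degrees, forces in N, time in s.
With the tool pointing down it reaches from about 0.35 to 0.975 m from the base axis. Payload 4.9 kg.
Tool frame: the origin (TCP) lies on the mounting face of the last link; the fingertips stand 173 mm ahead of it and the grasp point (between the pads) lies 155 mm ahead of it; z points along the fingers, y is the line along which they close (so a half turn about z gives the same grasp; the last joint's range is limited). The gripper opens to 85 mm and grips with 20 to 120 N. Pads are 22 mm wide; open, the fingers measure 114 mm over their backs; the gripper's body (76 mm by 85 mm) begins 54 mm behind the grasp point. The pads swing forward as they close: fully open they stand 13 mm farther back than shut.
Start: joints at [-78.438, 3.019, 92.412, -0, 84.569, -6.818], TCP at [0.197, -0.593, 0.405] pointing down, gripper open.
Joint ranges: [-172.51, 172.51], [-57.92, 126.97], [3.15, 148.05], [-58.71, 238.71], [5.1, 150.11], [-179.66, 179.66]. Speed limits (degrees/s): [147.25, 147.25, 180, 180, 180, 180].

### API

Orientations are given as a 3x3 rotation matrix whose columns are the frame's x, y, z axes.
In Python, from rig import robot, grab_frame, camera_info, get_obs gives the robot as it stands (robot), with the cameras as plain functions and the readings as plain functions.
- The arm moves only by the tool jog_arm, called after ">>>" as a command line: name --argument value ..., lists and objects as JSON in quotes. Schema: {"type":"object","properties":{"deltas":{"type":"array","items":{"type":"object","properties":{"finger_gap":{"type":"number"},"dx":{"type":"number"},"dy":{"type":"number"},"dz":{"type":"number"},"drx":{"type":"number"},"dry":{"type":"number"},"drz":{"type":"number"}},"additionalProperties":false,"required":["finger_gap"]},"minItems":1,"maxItems":20},"only":{"type":"string"},"quiet":{"type":"boolean"},"lines":{"type":"string"}},"required":["deltas"],"additionalProperties":false}. deltas is a list of rows, 1 to 20 of them, each an object with the fields finger_gap (the opening from 0.0 (shut) to 1.0 (fully open)), dx, dy, dz (the shift in units of 25 mm), drx, dry, drz (a rotation vector in units of 5 degrees); a field left out counts as zero (the opening has to be given); each row shifts and turns the commanded pose from where the row before left it, along the tool's axes as they then stand; what a row does not reach is not made up. A row lasts 1/8 s, in which the tool goes at most 0.0625 m and 10.7 degrees, less where a joint would pass 70% of its speed; a pose out of reach is approached as far as the arm can. The fingers move at their own pace and stop on an object; the grip force is fixed at half the most. Time passes only in rows, so rows that do not move let the fingers close. The tool returns the time, the measured TCP pose, the force, the opening and the grip force at its end. only (a regular expression) keeps the lines of the reply that match it, lines (a string "A,B") keeps lines A to B, and quiet returns only ok. Input that does not fit is refused with a message, and nothing moves.
- get_obs(): the state, without advancing time (a new reading comes with each control period).
- grab_frame(name): name is "side" or "top"; returns the picture (420x560x3 uint8, red, green, blue); there is no depth.
- camera_info(name): a dict with "fx", "fy", "cx", "cy" (pixels), "rvec" (rotation vector, rad) and "tvec" (3), from world to camera coordinates, as OpenCV has them. Camera axes: x right, y down, z forward; pixel columns grow to the right and rows downward; lengths in m; the calibration is good to about 2 mm. A picture is of the moment at which its call begins. camera_info takes no time and is no camera call.
- robot.hand_in(): hands the job in; it is judged then, once.
The state is a dict: "clock": time; "qpos": joint angles; "qd": joint speeds; "joint_torque": joint torques, N m; "eef_pos": TCP position; "ee_rot": TCP orientation; "ft_force": force on the tool from outside, world axes, zero at the start; "ft_torque": the same for the moment, N m; "grip_width": opening from 0.0 (shut) to 1.0 (fully open); "grip_force": force on a finger pad.
Only numpy, scipy, OpenCV 4.12 (cv2) and the standard library are available. Lean on these libraries where they do the work, as an engineer would, in place of code of your own. Each camera call takes 0.05 s, during which the arm holds its last target. There are 200 camera calls.

### The job

The grey strip box of seals has just been refilled; shut its five clear lids so that nothing spills when it is carried off. Without pinching or picking up anything, run your fingertips along the row, starting at the end with the hanging eye, folding each lid over and gently pressing it fully shut before the next one. Do not lift, tip or shove the box, and leave the things lying around it where they are.

Things in the scene. Friction and masses are not known exactly. Their poses are not given: they have to be found in the camera images.
- seal_box: grey strip box, five compartments in a row, 64 mm wide (body x), 252 long (body y), loose on rubber feet, 0.45 to 0.8 kg. Origin: centre of its underside; z up. Walls 30 mm high; top of a shut lid 33.5 mm. At the +y end a flat hanging eye, 30 mm wide, sticks out 31 mm at 23 to 26 mm height; the other end is plain. Pitch 50 mm along -y: lid 1 next to the eye, lid 5 at the plain end
- cover1 (a joint): hinge of lid 1, rad: 0 shut, about 1.57 upright, stop at 1.95 leaning back towards the eye end. A stiff hinge (0.02 N m): the lid stays at whatever angle it is left, so it must be pressed right down
- cover2 (a joint): hinge of lid 2, rad: 0 shut, about 1.57 upright, stop at 1.95 leaning back towards the eye end. A stiff hinge (0.02 N m): the lid stays at whatever angle it is left, so it must be pressed right down
- cover3 (a joint): hinge of lid 3, rad: 0 shut, about 1.57 upright, stop at 1.95 leaning back towards the eye end. A stiff hinge (0.02 N m): the lid stays at whatever angle it is left, so it must be pressed right down
- cover4 (a joint): hinge of lid 4, rad: 0 shut, about 1.57 upright, stop at 1.95 leaning back towards the eye end. A stiff hinge (0.02 N m): the lid stays at whatever angle it is left, so it must be pressed right down
- cover5 (a joint): hinge of lid 5, rad: 0 shut, about 1.57 upright, stop at 1.95 leaning back towards the eye end. A stiff hinge (0.02 N m): the lid stays at whatever angle it is left, so it must be pressed right down
- hinge1 (a point): middle of the hinge line of lid 1, at its edge nearer the eye end, 31 mm above the worktop, 123.5 mm along body y from the box centre; the line runs along body x. The lid is a clear plate 62 mm wide and 3 mm thick that reaches 47 mm from this line towards -y when shut; it leaves 3 mm to the next hinge
- hinge2 (a point): middle of the hinge line of lid 2, at its edge nearer the eye end, 31 mm above the worktop, 73.5 mm along body y from the box centre; the line runs along body x. The lid is a clear plate 62 mm wide and 3 mm thick that reaches 47 mm from this line towards -y when shut; it leaves 3 mm to the next hinge
- hinge3 (a point): middle of the hinge line of lid 3, at its edge nearer the eye end, 31 mm above the worktop, 23.5 mm along body y from the box centre; the line runs along body x. The lid is a clear plate 62 mm wide and 3 mm thick that reaches 47 mm from this line towards -y when shut; it leaves 3 mm to the next hinge
- hinge4 (a point): middle of the hinge line of lid 4, at its edge nearer the eye end, 31 mm above the worktop, -26.5 mm along body y from the box centre; the line runs along body x. The lid is a clear plate 62 mm wide and 3 mm thick that reaches 47 mm from this line towards -y when shut; it leaves 3 mm to the next hinge
- hinge5 (a point): middle of the hinge line of lid 5, at its edge nearer the eye end, 31 mm above the worktop, -76.5 mm along body y from the box centre; the line runs along body x. The lid is a clear plate 62 mm wide and 3 mm thick that reaches 47 mm from this line towards -y when shut; it leaves 3 mm to the next hinge
- valve: solenoid valve, black coil on a brass foot, 46x48x58 mm, standing behind the box; origin at the centre of its underside; leave alone
- tape: roll of black tape, 58x56x19 mm, lying flat behind the box; origin at the centre of its underside; leave alone
- driver: yellow-handled screwdriver, 188 mm long, 35 mm high, lying before the box along its length; origin at the centre of its underside; leave alone
- battery: AA battery, 15x50x15 mm, lying off the plain end of the box; origin at the centre of its underside; leave alone

How it is judged (in metres and radians):
On the way, in this order (a step that is already met when the one before it is completed fails the run):
1. lid 1 is shut (next to the hanging eye) (value of joint cover1 below 0.06 rad), for 0.1 s.
2. lid 2 is shut, after the one before it (value of joint cover2 below 0.06 rad), for 0.1 s.
3. lid 3 is shut, after the one before it (value of joint cover3 below 0.06 rad), for 0.1 s.
4. lid 4 is shut, after the one before it (value of joint cover4 below 0.06 rad), for 0.1 s.
5. lid 5 is shut, after the one before it (value of joint cover5 below 0.06 rad), for 0.1 s.
At the end, for the whole second after the job is handed in: all five lids are shut to within 0.06 rad (3 mm at the lip); the box stands at rest on the worktop within 30 mm of where it stood; the valve, screwdriver, battery and tape lie within 20 mm of where they lay (value of joint each of cover1, cover2, cover3, cover4, cover5 below 0.06 rad and linear speed of seal_box below 0.01 m/s and angle between seal_box's own z axis and vertical below 0.03 rad and distance of seal_box from where it was at the start of the episode below 0.03 m and height (world z) of seal_box below 0.004 m and distance of each of valve, driver, battery, tape from where it was at the start of the episode below 0.02 m); the robot touches nothing.
It fails at once if the box is lifted off the worktop or tipped (height (world z) of seal_box above 0.01 m or angle between seal_box's own z axis and vertical above 0.12 rad).
It fails at once if the box is shoved more than 30 mm (distance of seal_box from where it was at the start of the episode above 0.03 m).
It fails at once if the box or a lid is pressed or squeezed harder than 35 N (contact force between the fingers and seal_box above 35 N).
It fails at once if the solenoid valve, screwdriver, battery or tape roll is moved or picked up (distance of any of valve, driver, battery, tape from where it was at the start of the episode above 0.02 m).
It also fails if it takes over 48 s, if anything falls off the work surface, if the arm or the gripper's body presses on something with over 40 N, if the wrist force passes 120 N, or if a joint passes its speed limit or range.

## Working session

There is one attempt and no reset: what is moved stays moved. The work goes in short steps, Python scripts to look and compute and a tool call to move; the robot and the scene stay as the last step left them, time stands still between calls to the robot, and variables do not carry over. Pictures are saved under pics/ and viewed, at most 10 in all, crops included, and the job is handed in when it is done.

```bash
mkdir -p pics; ls; python3 - <<'E'
from rig import robot, grab_frame, camera_info, get_obs
import cv2
for n in("top","side"):
    cv2.imwrite(f"pics/{n}0.png",grab_frame(n)[:,:,::-1]); print(camera_info(n))
o=get_obs(); print(o["clock"],o["eef_pos"],o["ee_rot"],o["grip_width"])
E
```

```text
pics
rig.py
{'fx': 528.5097029006557, 'fy': 528.5097029006557, 'cx': 280.16230499412643, 'cy': 208.73135656865966, 'rvec': array([ 2.1959021 , -2.15994452,  0.04415383]), 'tvec': array([0.02085663, 0.57376023, 0.93992826])}
{'fx': 448.29478431449434, 'fy': 448.29478431449434, 'cx': 273.90420488430146, 'cy': 212.60608073386507, 'rvec': array([ 0.32146907, -2.67440546,  1.38312072]), 'tvec': array([0.5280547, 0.1003646, 0.7946502])}
0.1 [ 0.19702179 -0.59288288  0.40358123] [[ 9.48987191e-01  3.15314400e-01 -3.73446437e-04]
 [ 3.15314541e-01 -9.48985440e-01  1.83711069e-03]
 [ 2.24872226e-04 -1.86114761e-03 -9.99998243e-01]] 1.0000276372333459
```

View pics/top0.png

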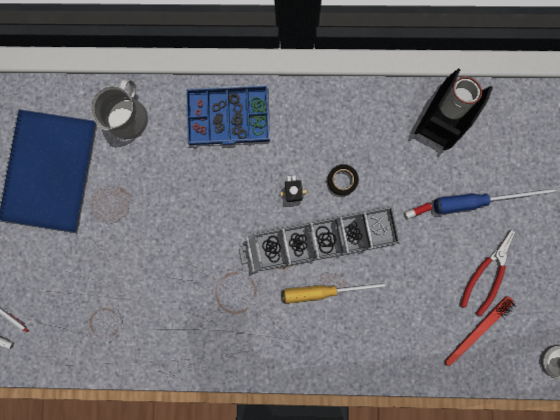

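View pics/side0.png

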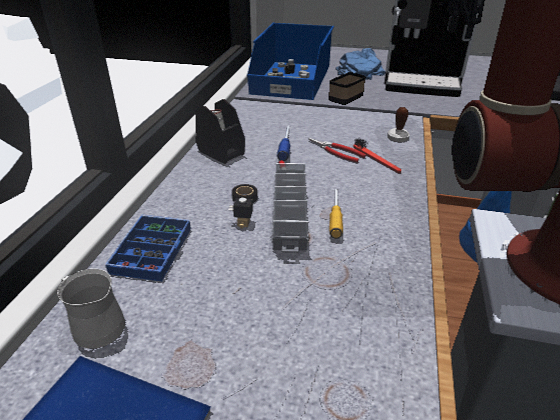

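The top view shows the box running from its eye end near (243,253) to its plain end near (397,228). The valve is at (293,191), the tape at (343,180), the driver at (310–385,290) and the battery at (420,210). Next I'll enlarge both views.

```bash
python3 - <<'E'
import cv2
a=cv2.imread("pics/top0.png")[160:310,225:445]; b=cv2.imread("pics/side0.png")[150:260,220:360]
cv2.imwrite("pics/c1.png",cv2.resize(a,None,fx=3.6,fy=3.6,interpolation=2)); cv2.imwrite("pics/c2.png",cv2.resize(b,None,fx=5,fy=5,interpolation=2))
E
```

```text
(no output)
```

View pics/c1.png

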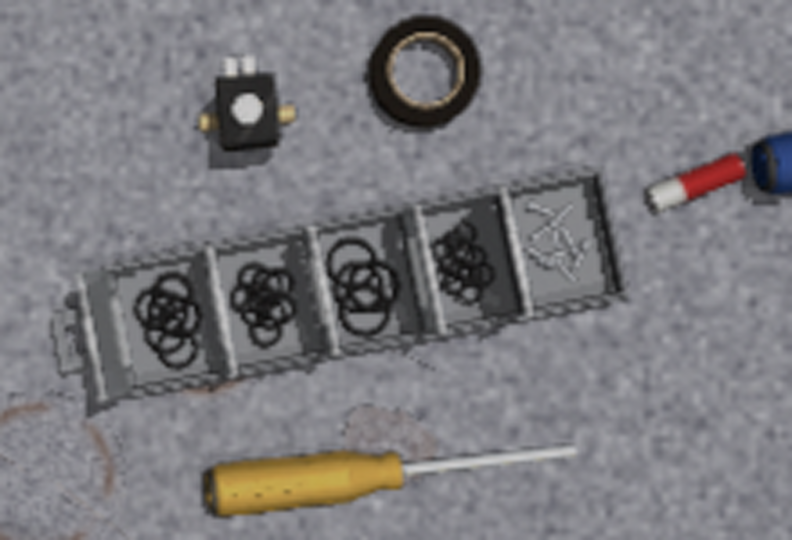

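View pics/c2.png

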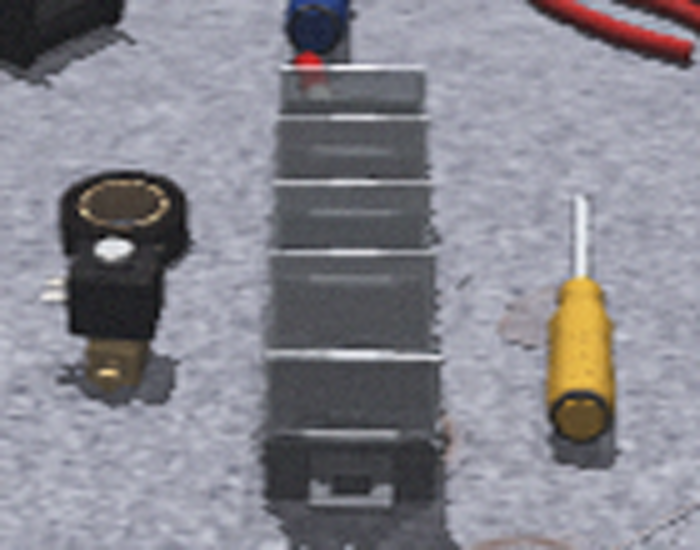

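```bash
cat >h.py <<'E'
import numpy as np, cv2
from rig import robot, grab_frame, camera_info, get_obs
def ray(n,px,z):
    c=camera_info(n);R=cv2.Rodrigues(c["rvec"])[0];C=-R.T@c["tvec"]
    d=R.T@np.array([(px[0]-c["cx"])/c["fx"],(px[1]-c["cy"])/c["fy"],1]);return C+d*(z-C[2])/d[2]
def proj(n,p):
    c=camera_info(n);K=np.array([[c["fx"],0,c["cx"]],[0,c["fy"],c["cy"]],[0,0,1]])
    return cv2.projectPoints(np.array(p,float).reshape(-1,1,3),c["rvec"],c["tvec"],K,None)[0][:,0]
E
python3 - <<'E'
from h import *
np.set_printoptions(precision=4,suppress=True)
f=lambda x,y:(225+x/3.6-.36,160+y/3.6-.36)
P={k:ray("top",f(*v),z)[:2] for k,v,z in [("pU",(600,175),.03),("pL",(622,293),.03),("eU",(110,268),.03),("eL",(130,395),.03),("eyeU",(53,315),.026),("eyeL",(68,374),.026)]}
print(P)
for z in(.06,.07,.078):print([ray("top",f(x,y),z)[:2] for x,y in((90,340),(221,312),(324,290),(430,268),(512,250))])
print("w",np.linalg.norm(P["pU"]-P["pL"]))
a=P["eyeU"]+P["eyeL"];b=P["pU"]+P["pL"];d=(a-b)/2;print("len",np.linalg.norm(d),"dirs",[np.degrees(np.arctan2(v[1],v[0])) for v in(d,P["eU"]-P["pU"],P["eL"]-P["pL"])])
# side: plain-edge / eye end rim
g=lambda x,y:(220+x/5-.4,150+y/5-.4)
for q,z in(((265,435),.03),((440,435),.03),((310,505),.026),((393,505),.026)):print(ray("side",g(*q),z))
E
```

```text
{'pU': array([ 0.5766, -0.1682]), 'pL': array([ 0.5184, -0.1792]), 'eU': array([0.5265, 0.0739]), 'eL': array([0.4639, 0.0628]), 'eyeU': array([0.5027, 0.1022]), 'eyeL': array([0.4735, 0.094 ])}
[array([0.4914, 0.0807]), array([0.5059, 0.0181]), array([ 0.5172, -0.0311]), array([ 0.5286, -0.0817]), array([ 0.5379, -0.1208])]
[array([0.4916, 0.0799]), array([0.5059, 0.018 ]), array([ 0.5172, -0.0307]), array([ 0.5285, -0.0807]), array([ 0.5376, -0.1194])]
[array([0.4918, 0.0793]), array([0.506 , 0.0179]), array([ 0.5172, -0.0303]), array([ 0.5283, -0.0799]), array([ 0.5374, -0.1182])]
w 0.05920164324400712
len 0.2782042989055491 dirs [np.float64(102.3303436559067), np.float64(101.6954876317397), np.float64(102.69518613714409)]
[0.5287 0.0708 0.03  ]
[0.4661 0.0557 0.03  ]
[0.5047 0.1011 0.026 ]
[0.476  0.0942 0.026 ]
```

Careful with the scale: shifts go in units of 25 mm and turns go in units of 5 degrees. That gives: -10.5 degrees is -2.1.

>>> jog_arm --deltas '[{"finger_gap": 0, "drz": -2.1}, {"finger_gap": 0, "drz": -2.1}, {"finger_gap": 0, "drz": -2.1}, {"finger_gap": 0, "drz": -2.1}, {"finger_gap": 0, "drz": -2.1}, {"finger_gap": 0, "drz": -2.1}, {"finger_gap": 0, "drz": -2.1}, {"finger_gap": 0, "drz": -2.06}, {"finger_gap": 0}, {"finger_gap": 0}]'

```text
clock: 1.35
eef_pos: [0.1971, -0.593, 0.4043]
ee_rot: [[-0.209, 0.978, -0.0], [0.978, 0.209, 0.001], [0.001, 0.0, -1.0]]
ft_force: [-0.7, 0.0, 0.0]
grip_width: 0.004
grip_force: 0.0
```

```bash
cat >to.py <<'E'
# prints the tool-frame offset to: u (finger-centre past hinge n, towards -y), tip height z
import sys; from h import *
n,u,z=int(sys.argv[1]),float(sys.argv[2])/1e3,float(sys.argv[3])/1e3
a=np.radians(102.2);e=np.array([np.cos(a),np.sin(a)]);c=np.array([.5218,-.0535])
p=np.r_[c+e*(.1235-.05*(n-1)-u),z+.173]
o=get_obs();R=o["ee_rot"];d=p-o["eef_pos"]
print("move",np.round(R.T@d,4),"t",o["clock"],"yaw",np.degrees(np.arctan2(R[1,0],R[0,0])),"tilt",R[:2,2].round(4),"u",1e3*((c-o["eef_pos"][:2])@e+.1235-.05*(n-1)),"tipz",o["eef_pos"][2]-.173,o["ft_force"].round(1),o["grip_width"])
E
python3 to.py 1 -50 150
```

```text
move [0.6334 0.4296 0.0817] t 1.35 yaw 102.03636671296069 tilt [-0.0001  0.0006] u 582.2260762446674 tipz 0.2313466952927174 [-0.7  0.   0. ] 0.004183216584226692
```

>>> jog_arm --deltas '[{"finger_gap": 0, "dx": 0.8, "dy": 0.52, "dz": 0.08}, {"finger_gap": 0, "dx": 1.6, "dy": 1.08, "dz": 0.2}, {"finger_gap": 0, "dx": 1.6, "dy": 1.08, "dz": 0.2}, {"finger_gap": 0, "dx": 1.6, "dy": 1.08, "dz": 0.2}, {"finger_gap": 0, "dx": 1.6, "dy": 1.08, "dz": 0.2}, {"finger_gap": 0, "dx": 1.6, "dy": 1.08, "dz": 0.2}, {"finger_gap": 0, "dx": 1.6, "dy": 1.08, "dz": 0.2}, {"finger_gap": 0, "dx": 1.6, "dy": 1.08, "dz": 0.2}, {"finger_gap": 0, "dx": 1.6, "dy": 1.08, "dz": 0.2}, {"finger_gap": 0, "dx": 1.6, "dy": 1.08, "dz": 0.2}, {"finger_gap": 0, "dx": 1.6, "dy": 1.08, "dz": 0.2}, {"finger_gap": 0, "dx": 1.6, "dy": 1.08, "dz": 0.2}, {"finger_gap": 0, "dx": 1.6, "dy": 1.08, "dz": 0.2}, {"finger_gap": 0, "dx": 1.6, "dy": 1.08, "dz": 0.2}, {"finger_gap": 0, "dx": 1.6, "dy": 1.08, "dz": 0.2}, {"finger_gap": 0, "dx": 1.6, "dy": 1.08, "dz": 0.2}, {"finger_gap": 0, "dx": 0.52, "dy": 0.44, "dz": 0.2}, {"finger_gap": 0}, {"finger_gap": 0}]'

```text
clock: 3.72
eef_pos: [0.4827, 0.1152, 0.3227]
ee_rot: [[-0.21, 0.978, -0.0], [0.978, 0.21, -0.0], [-0.0, -0.0, -1.0]]
ft_force: [-0.8, 0.0, 0.6]
grip_width: 0.003
grip_force: 0.0
```

```bash
python3 to.py 1 -46 60; python3 to.py 1 -46 60 >/dev/null
python3 - <<'E'
from h import *
for n in("top","side"):
    im=grab_frame(n); cv2.imwrite(f"pics/{n}1.png",im[:,:,::-1])
a=cv2.resize(cv2.imread("pics/top1.png")[160:310,215:415],None,fx=3,fy=3);b=cv2.resize(cv2.imread("pics/side1.png")[60:285,220:360],None,fx=2,fy=2)
cv2.imwrite("pics/m1.png",np.hstack([cv2.copyMakeBorder(a[:,:500],0,0,0,0,0),b[:450]]))
E
```

```text
move [-0.0037  0.0026  0.0897] t 3.725 yaw 102.09354157936617 tilt [-0.0003 -0.0005] u -49.702676000300926 tipz 0.14970527222595892 [-0.8  0.   0.6] 0.00260933987974384
```

View pics/m1.png

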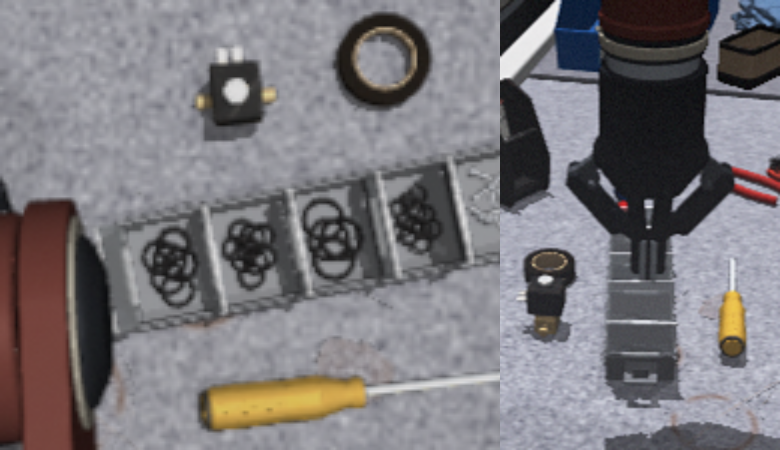

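The picture shows the closed fingertips hovering past the eye, centred on the box, with the lids untouched. Now I'll lower them behind lid 1.

Converted, 0.03 m is 1.2, 0.02 m is 0.8.

>>> jog_arm --deltas '[{"finger_gap": 0, "dx": -0.16, "dy": 0.12, "dz": 0.8}, {"finger_gap": 0, "dz": 1.2}, {"finger_gap": 0, "dz": 1.2}, {"finger_gap": 0, "dz": 0.4}, {"finger_gap": 0}]' --only "clock|force"

```text
clock: 4.45
ft_force: [-1.3, 0.1, -0.6]
grip_force: 0.0
```

```bash
python3 to.py 1 -6 58
```

```text
move [-0.0401 -0.0005  0.0017] t 4.45 yaw 102.1255614567068 tilt [-0.0007 -0.0001] u -46.09152334278305 tipz 0.059661773934569035 [-1.3  0.1 -0.6] -0.0007108263089505195
```

>>> jog_arm --deltas '[{"finger_gap": 0, "dx": -0.48}, {"finger_gap": 0, "dx": -0.4}, {"finger_gap": 0, "dx": -0.32}, {"finger_gap": 0, "dx": -0.4}]' --only "clock|force"

```text
clock: 4.95
ft_force: [-0.0, 0.6, 0.2]
grip_force: 0.3
```

```bash
python3 to.py 1 9 53
```

```text
move [-0.0149 -0.0009  0.0071] t 4.95 yaw 102.16871220300202 tilt [0.0009 0.0003] u -5.859444732794844 tipz 0.060144570184298196 [-0.   0.6  0.2] 0.000705169114431799
```

>>> jog_arm --deltas '[{"finger_gap": 0, "dx": -0.32, "dz": 0.12}, {"finger_gap": 0, "dx": -0.28, "dz": 0.2}, {"finger_gap": 0, "dx": -0.2, "dz": 0.24}, {"finger_gap": 0, "dx": -0.16, "dz": 0.24}, {"finger_gap": 0, "dx": -0.12, "dz": 0.12}, {"finger_gap": 0}]' --only "clock|force"

```text
clock: 5.7
ft_force: [0.4, 0.0, 0.6]
grip_force: 0.0
```

```bash
python3 to.py 1 22 33.5
```

```text
move [-0.0015 -0.0005  0.0026] t 5.7 yaw 102.17391032235318 tilt [-0.0011 -0.0001] u 20.528139763420413 tipz 0.03613955069278327 [0.4 0.  0.6] -0.0013287175052425406
```

Converted, -0.002 m is -0.08, 0.0015 m is 0.06.

>>> jog_arm --deltas '[{"finger_gap": 0, "dx": -0.08, "dz": 0.06}, {"finger_gap": 0, "dz": 0.04}, {"finger_gap": 0}]' --only "clock|force"

```text
clock: 6.08
ft_force: [-0.1, 0.1, -0.2]
grip_force: 0.0
```

```bash
python3 to.py 1 22 33.5
```

```text
move [ 0.0004 -0.0008  0.0008] t 6.075 yaw 102.18276202017233 tilt [0.0002 0.    ] u 22.405145787394943 tipz 0.03428486385247104 [-0.1  0.1 -0.2] 0.0010527683751803845
```

>>> jog_arm --deltas '[{"finger_gap": 0, "dz": 0.04}, {"finger_gap": 0}]' --only "clock|force"

```text
clock: 6.32
ft_force: [-1.9, -0.5, 5.2]
grip_force: 2.6
```

```bash
python3 to.py 1 22 33.5
```

```text
move [ 0.0004 -0.001   0.0004] t 6.325 yaw 102.1918308943164 tilt [-0.0001 -0.0001] u 22.434510933950047 tipz 0.03386076226474616 [-1.9 -0.5  5.2] -0.004514649481031837
```

Converted, 0.0006 m is 0.024.

>>> jog_arm --deltas '[{"finger_gap": 0, "dz": 0.024}, {"finger_gap": 0}]' --only "clock|force"

```text
clock: 6.58
ft_force: [-3.7, -0.1, 9.6]
grip_force: 4.4
```

```bash
python3 to.py 1 22 33.5
```

```text
move [ 0.0005 -0.0011  0.0003] t 6.575 yaw 102.19043598627464 tilt [-0.0003 -0.0001] u 22.46734560129905 tipz 0.03379900864825666 [-3.7 -0.1  9.6] 0.003107480876146707
```

>>> jog_arm --deltas '[{"finger_gap": 0, "dx": 0.08, "dz": -0.48}, {"finger_gap": 0, "dz": -0.56}, {"finger_gap": 0}]' --only "clock|force"

```text
clock: 6.95
ft_force: [-0.6, 0.1, 0.1]
grip_force: 0.0
```

```bash
python3 to.py 2 -6 58
python3 - <<'E'
from h import *
im=grab_frame("side"); cv2.imwrite("pics/s2.png",cv2.resize(im[100:270,200:380,::-1],None,fx=3.4,fy=3.4))
E
```

```text
move [-0.0234 -0.0015  0.0025] t 6.95 yaw 102.18565749340755 tilt [ 0.0038 -0.0002] u -29.412748064355203 tipz 0.06052596439080696 [-0.6  0.1  0.1] 0.00014080003199412272
```

View pics/s2.png

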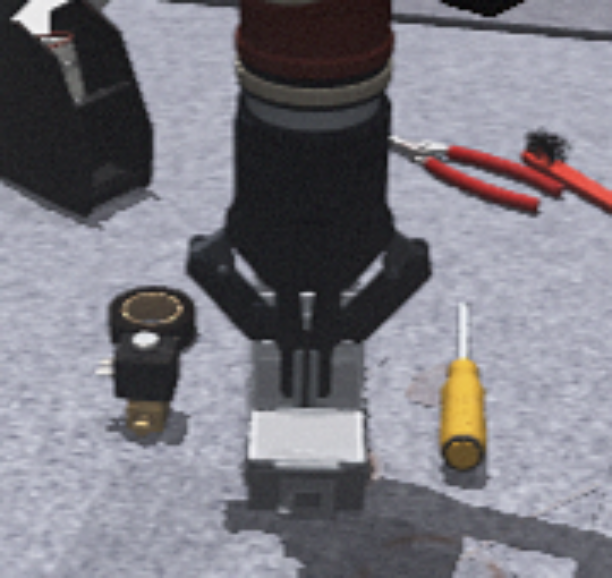

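Lid 1 shows as a flat, bright plate, about (307,437) in the crop. The box, valve and driver are unmoved, and the fingers stand behind lid 2. I'll repeat the same stroke for the remaining lids.

Converted, -0.012 m is -0.48, -0.01 m is -0.4.

>>> jog_arm --deltas '[{"finger_gap": 0, "dx": -0.48, "dy": -0.04, "dz": 0.04}, {"finger_gap": 0, "dx": -0.48, "dz": 0.04}, {"finger_gap": 0, "dx": -0.4, "dz": 0.12}, {"finger_gap": 0, "dx": -0.28, "dz": 0.2}, {"finger_gap": 0, "dx": -0.2, "dz": 0.24}, {"finger_gap": 0, "dx": -0.16, "dz": 0.24}, {"finger_gap": 0, "dx": -0.08, "dz": 0.12}, {"finger_gap": 0, "dz": 0.04}, {"finger_gap": 0}]' --only "clock|force"

```text
clock: 8.12
ft_force: [-5.9, 2.7, 9.9]
grip_force: 5.2
```

```bash
python3 to.py 2 22 33.5
```

```text
move [0.0001 0.0001 0.0003] t 8.125 yaw 102.20568665338325 tilt [-0.002   0.0009] u 22.112022420526372 tipz 0.03379330300478145 [-5.9  2.7  9.9] 0.0004497234661267421
```

>>> jog_arm --deltas '[{"finger_gap": 0, "dz": 0.04}, {"finger_gap": 0}]' --only "clock|force"

```text
clock: 8.38
ft_force: [-9.4, 3.1, 15.8]
grip_force: 7.9
```

```bash
python3 to.py 2 22 33.5
```

```text
move [ 0.0001 -0.0001  0.0001] t 8.375 yaw 102.21705547806106 tilt [-0.0024  0.0008] u 22.14481177872406 tipz 0.03364759540161444 [-9.4  3.1 15.8] -0.003564990809958734
```

Converted, -0.016 m is -0.64, -0.012 m is -0.48.

>>> jog_arm --deltas '[{"finger_gap": 0, "dx": 0.08, "dz": -0.48}, {"finger_gap": 0, "dz": -0.64}, {"finger_gap": 0}]' --only "clock|force"

```text
clock: 8.75
ft_force: [0.0, -0.6, 0.4]
grip_force: 0.0
```

```bash
python3 to.py 3 22 33.5
```

```text
move [-0.0512 -0.0007  0.0282] t 8.75 yaw 102.18796986938307 tilt [ 0.004  -0.0007] u -29.266361957604264 tipz 0.06161064654762213 [ 0.  -0.6  0.4] -0.0015702290289731358
```

>>> jog_arm --deltas '[{"finger_gap": 0, "dx": -0.48, "dz": 0.04}, {"finger_gap": 0, "dx": -0.48, "dz": 0.04}, {"finger_gap": 0, "dx": -0.4, "dz": 0.12}, {"finger_gap": 0, "dx": -0.28, "dz": 0.2}, {"finger_gap": 0, "dx": -0.2, "dz": 0.24}, {"finger_gap": 0, "dx": -0.16, "dz": 0.24}, {"finger_gap": 0, "dx": -0.08, "dz": 0.12}, {"finger_gap": 0, "dz": 0.04}, {"finger_gap": 0}]' --only "clock|force"

```text
clock: 9.88
ft_force: [-1.9, -0.6, 2.7]
grip_force: 1.6
```

```bash
python3 to.py 3 22 33.5
```

```text
move [0.0004 0.0002 0.0004] t 9.875 yaw 102.20149159574683 tilt [ 0.0001 -0.0005] u 22.445200895519378 tipz 0.0339327720519253 [-1.9 -0.6  2.7] -0.0009508030692227195
```

Converted, 0.0015 m is 0.06.

>>> jog_arm --deltas '[{"finger_gap": 0, "dz": 0.06}, {"finger_gap": 0}]' --only "clock|ft_force"

```text
clock: 10.12
ft_force: [-6.0, 0.6, 11.7]
```

```bash
python3 to.py 3 22 33.5
```

```text
move [ 0.0005 -0.      0.0002] t 10.125 yaw 102.21086541319833 tilt [-0.0006 -0.0004] u 22.50231777211785 tipz 0.03374707348113093 [-6.   0.6 11.7] 0.002361489969912649
```

>>> jog_arm --deltas '[{"finger_gap": 0, "dx": 0.08, "dz": -0.48}, {"finger_gap": 0, "dz": -0.64}, {"finger_gap": 0}]' --only "clock|ft_force"

```text
clock: 10.5
ft_force: [0.3, 0.7, 0.3]
```

```bash
python3 to.py 4 22 33.5
```

```text
move [-0.0512 -0.0007  0.0289] t 10.5 yaw 102.19119495076133 tilt [ 0.0043 -0.001 ] u -29.274538311313712 tipz 0.062281209447478364 [0.3 0.7 0.3] -8.118045704470408e-05
```

>>> jog_arm --deltas '[{"finger_gap": 0, "dx": -0.48, "dz": 0.04}, {"finger_gap": 0, "dx": -0.48, "dz": 0.04}, {"finger_gap": 0, "dx": -0.4, "dz": 0.12}, {"finger_gap": 0, "dx": -0.28, "dz": 0.2}, {"finger_gap": 0, "dx": -0.2, "dz": 0.24}, {"finger_gap": 0, "dx": -0.16, "dz": 0.24}, {"finger_gap": 0, "dx": -0.08, "dz": 0.12}, {"finger_gap": 0, "dz": 0.04}, {"finger_gap": 0}]' --only "clock|ft_force"

```text
clock: 11.62
ft_force: [-0.0, -0.4, 0.7]
```

```bash
python3 to.py 4 22 33.5
```

```text
move [0.0004 0.0002 0.0007] t 11.625 yaw 102.18921811397186 tilt [ 0.0003 -0.0001] u 22.366139739397774 tipz 0.03421512266689561 [-0.  -0.4  0.7] 0.00044309746478610304
```

Next, press lid 4 down, then raise the fingers and check the row in a picture before doing lid 5.

Converted, 0.0015 m is 0.06, 0.0008 m is 0.032.

>>> jog_arm --deltas '[{"finger_gap": 0, "dz": 0.06}, {"finger_gap": 0, "dz": 0.032}, {"finger_gap": 0}]' --only "clock|ft_force"

```text
clock: 12.0
ft_force: [-5.1, 1.6, 10.3]
```

```bash
python3 to.py 4 22 33.5
```

```text
move [ 0.0005 -0.0002  0.0002] t 12.0 yaw 102.20362910565254 tilt [-0.0002  0.    ] u 22.460955389012327 tipz 0.03374359234387564 [-5.1  1.6 10.3] -0.0005141248815411215
```

>>> jog_arm --deltas '[{"finger_gap": 0, "dx": 0.08, "dz": -0.48}, {"finger_gap": 0, "dz": -0.64}, {"finger_gap": 0}]' --only "clock|ft_force"

```text
clock: 12.38
ft_force: [-0.1, -0.2, 0.2]
```

```bash
python3 to.py 5 22 33.5
python3 - <<'E'
from h import *
im=grab_frame("side"); cv2.imwrite("pics/s3.png",cv2.resize(im[80:270,200:380,::-1],None,fx=3.1,fy=3.1))
E
```

```text
move [-0.0511 -0.0006  0.0287] t 12.375 yaw 102.18938591991571 tilt [ 0.0041 -0.0013] u -29.209776556834015 tipz 0.06207058194786644 [-0.1 -0.2  0.2] 0.0013901836005385968
```

View pics/s3.png

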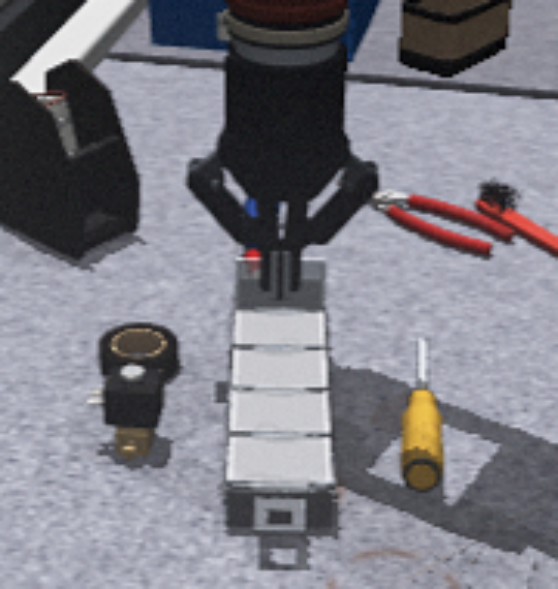

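Lids 1–4 show flat and shut, at rows 325–460 of the crop. Lid 5 stands behind the fingertips at (280,285), and its surroundings are unmoved.

Converted, -0.012 m is -0.48, -0.01 m is -0.4.

>>> jog_arm --deltas '[{"finger_gap": 0, "dx": -0.48, "dz": 0.04}, {"finger_gap": 0, "dx": -0.48, "dz": 0.04}, {"finger_gap": 0, "dx": -0.4, "dz": 0.12}, {"finger_gap": 0, "dx": -0.28, "dz": 0.2}, {"finger_gap": 0, "dx": -0.2, "dz": 0.24}, {"finger_gap": 0, "dx": -0.16, "dz": 0.24}, {"finger_gap": 0, "dx": -0.08, "dz": 0.12}, {"finger_gap": 0, "dz": 0.04}, {"finger_gap": 0}]' --only "clock|ft_force"

```text
clock: 13.55
ft_force: [-0.7, 0.2, 1.1]
```

```bash
python3 to.py 5 22 33.5
```

```text
move [0.0004 0.0002 0.0005] t 13.55 yaw 102.1906979968658 tilt [ 0.0005 -0.0004] u 22.427640775417423 tipz 0.033993438258671294 [-0.7  0.2  1.1] 0.0025158987483245906
```

>>> jog_arm --deltas '[{"finger_gap": 0, "dz": 0.06}, {"finger_gap": 0, "dz": 0.032}, {"finger_gap": 0}]' --only "clock|ft_force"

```text
clock: 13.92
ft_force: [-5.7, 1.9, 12.6]
```

```bash
python3 to.py 5 22 33.5
```

```text
move [ 0.0006 -0.0001  0.0002] t 13.925 yaw 102.20567295821928 tilt [-0.0003 -0.0002] u 22.566901711165986 tipz 0.03369966241083669 [-5.7  1.9 12.6] 0.00183998820258342
```

Converted, -0.06 m is -2.4, -0.05 m is -2.

>>> jog_arm --deltas '[{"finger_gap": 0, "dz": -0.48}, {"finger_gap": 0, "dz": -1.2}, {"finger_gap": 0, "dz": -2}, {"finger_gap": 0, "dy": -1.2, "dz": -2}, {"finger_gap": 0, "dy": -2.4}, {"finger_gap": 0, "dy": -2.4}, {"finger_gap": 0}, {"finger_gap": 0}]' --only "clock|ft_force"

```text
clock: 14.92
ft_force: [0.2, 0.6, -0.3]
```

```bash
python3 - <<'E'
from h import *
a=grab_frame("side");b=grab_frame("top")
a=cv2.resize(a[140:270,210:350],None,fx=2.8,fy=2.8);b=cv2.resize(b[150:310,225:425],None,fx=2,fy=2)
cv2.imwrite("pics/f.png",np.hstack([a,cv2.copyMakeBorder(b,0,a.shape[0]-b.shape[0],0,0,0)])[:,:,::-1])
E
```

```text
(no output)
```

View pics/f.png

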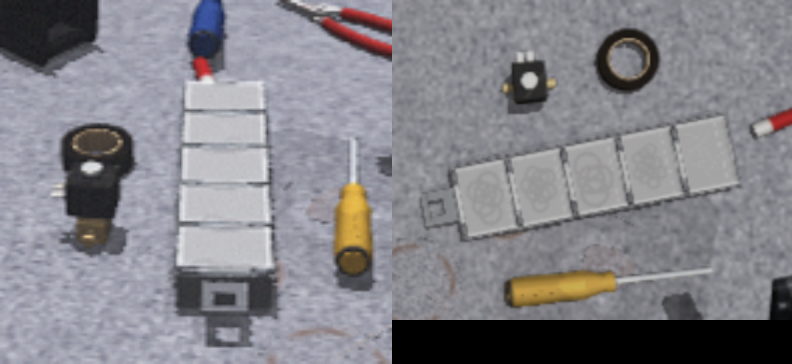

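All five lids lie flat in both views, and the box and the things around it are where they started. The arm is clear, so I'm handing in.

```bash
python3 -c "
from rig import robot, grab_frame, camera_info, get_obs
print(robot.hand_in())"
```

```text
the job is handed in; nothing more can be done
None
```

All five lids were folded and pressed shut in order from the eye end, with at most about 19 N on a lid at the readings taken; the last pictures show nothing else moved, and the job is handed in (no verdict was returned).

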